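# Press the drip tray's grate flush and set the cup on it

## Task

Put the washed drip tray back together: take the long slotted grate (not the short one) out of the organiser, lay it in the recess of the black drip tray and press it down until it is fully home, flush with the tray's rim. Then take the glass espresso cup from its coaster and stand it upright in the middle of the grate. Leave the short grate and everything else where they are.

Things in the scene. Friction and masses are not known exactly. Their poses are not given: they have to be found in the camera images.
- grate: long slotted steel grate, slab 84 (its x) x 52 (its y) x 16 mm (z), 90 g; its lowest 4 mm is 2 mm narrower on every side; alike either way round. Origin: centre of its underside; slotted top at z = +16 mm. Lies slotted side up in one of the organiser's two compartments, its x roughly along the organiser's x; gripped across its 52 mm width
- short_grate: a shorter grate of the same look, 58 (x) x 52 (y) x 16 mm, in the organiser's other compartment; not wanted. Origin: centre of its underside
- organiser: wooden open organiser fixed to the bar, outside 118 (x) x 245 (y) x 22 mm high, walls, floor and divider 5 mm; two compartments side by side along y, centres at about y = +60 and -60 mm, each 108 (x) x 115 mm (y) inside. Which grate is in which varies. Origin: centre of its underside
- tray: black plastic drip tray, 136 (x) x 104 (y) x 30 mm high, held fast to the bar; in its top a rectangular recess for the long grate, centred, long side along x. Origin: centre of its underside
- recess (a point): centre of the recess's mouth, at rim height (30 mm above the bar), axes as the tray's. Recess 88 (x) x 56 mm (y): 2 mm loose on each side of the long grate, with a 3 mm 45-degree lead-in round the mouth. Fixed ledges 16 mm below the rim carry the grate when home, its top then level with the rim. Until pressed, a stiff grey seat plate holds it 6 to 8 mm proud
- seat (a joint): how far (m) the grey seat plate, 72 x 40 mm, centred in the recess, has sunk. At 0 its top is 8 mm below the rim; at 0.008 level with the ledges. Starts at 0 to 0.002. Held by friction: the weight of grate and cup does not move it, a slow push of about 6 N does; the force rises sharply once the grate is on the ledges; it stays down (does not spring back)
- cup: clear glass espresso cup without handle, round, 62 mm high, 46 mm across the foot, 55 mm at 12 mm height and 57 mm across the rim, walls 3 mm, 130 g. Origin: centre of its underside. Stands upright on the coaster
- coaster: round cork coaster, 100 mm across, 5 mm thick, fixed to the bar. Origin: centre of its underside
- jug: empty steel frothing jug, 100 mm high, 86 mm across, with a side handle; bystander. Origin: centre of its underside
- tall_glass: empty tall glass, 115 mm high, 68 mm across the rim; bystander. Origin: centre of its underside
- sugar_jar: white ceramic sugar jar with steel cap, 95 mm high, 72 mm across; bystander. Origin: centre of its underside
- spoon: steel spoon lying on the bar, 130 mm long; bystander. Origin: on its underside
Things that resemble listed ones, but are neither listed nor needed, are in the scene too. What is shaped like the tray but pink or purple is not meant.

How it is judged:
By the outcome, as a careful person would: the job done as asked, in the order asked, and still so for the second after the job is handed in, with the robot touching nothing.
It also fails if it takes over 53 s, if anything falls off the work surface, if the arm or the gripper's body presses on something with over 40 N, if the wrist force passes 120 N, or if a joint passes its speed limit or range.

## Robot

A 6-joint arm with a two-finger parallel gripper is mounted at the origin on the work surface. World frame = base frame: x ahead of the robot, y to its left, z up, the work surface at z = 0. Lengths are in mm, angles in degrees, forces in N, time in s.
With the tool pointing down it reaches from about 375 to 900 mm from the base axis. Payload 3.1 kg.
Tool frame: the origin (TCP) lies at the very end of the fingers, on their centre line; the grasp point (between the pads) lies 19 mm behind it (grasp_offset is the distance from the TCP to the grasp point, in mm); z points along the fingers, y is the line along which they close (so a half turn about z gives the same grasp; the last joint's range is limited). The gripper opens to 85 mm and grips with 20 to 120 N. Pads are 22 mm wide; open, the fingers measure 114 mm over their backs; the gripper's body (76 mm by 85 mm) begins 54 mm behind the grasp point. The pads swing forward as they close: fully open they stand 13 mm farther back than shut.
Start: joints at [-84.884, 30.224, 82.088, -0, 67.689, -10.227], TCP at [165.406, -602.692, 231.31] pointing down, gripper open.
Joint ranges: [-176.69, 176.69], [-43.24, 126.21], [12.49, 139.97], [-82, 262], [0, 151.66], [-163.58, 163.58]. Speed limits (degrees/s): [159.86, 159.86, 180, 180, 180, 180].

## Interface

Orientations are given as a 3x3 rotation matrix whose columns are the frame's x, y, z axes.
In Python, from station import state, read_camera, job_done, grasp_offset gives the robot as it stands.
- The arm moves only by the tool jog_arm, never from a script. Its arguments are lists of equal length, an entry for each row: "claw": the finger opening in mm, from 0 to 85.4; "travel": the shift along the tool's x, y, z in mm, a list of three; "twist": the turn about the tool's z in degrees. A call has 1 to 12 rows; each row is the pose to reach, as a shift and turn from the pose commanded when the call began, along the tool's axes at that moment; what a row does not reach only later rows make up. A row lasts 1/8 s, in which the tool goes at most 62.5 mm and 10.7 degrees, less where a joint would pass 70% of its speed; a pose out of reach is approached as far as the arm can. A call with a gripper value outside its range is refused whole. The fingers move at their own pace and stop on an object; the grip force is fixed at half the most. Time passes only in rows, so rows that repeat a pose let the fingers close. It gives the time, the measured TCP pose, the force, the opening and the grip force at its end, in the units of the state.
- state(): the state, without advancing time (a new reading comes with each control period).
- read_camera(name): name is "side" or "top" or "wrist"; returns a dict with "image" (480x640x3 uint8, red, green, blue), "K" (3x3 intrinsics, pixels), "cam_to_world" (4x4, takes a point from camera to world coordinates). Camera axes: x right, y up, looking along -z (the intrinsics and any distortion apply to the point x, -y, -z); pixel columns grow to the right and rows downward; lengths in mm; the calibration is good to about 2 mm. The wrist camera is an equidistant fisheye: a pixel r from the principal point sees the ray r / f radians off the axis. A picture is of the moment at which its call begins. There is no depth.
- job_done(): hands the job in; it is judged then, once.
The state is a dict: "time_s": time; "qpos": joint angles; "joint_vel": joint speeds; "effort": joint torques, N m; "position": TCP position; "tool_rot": TCP orientation; "contact_force": force on the tool from outside, world axes, zero at the start; "moment": the same for the moment, N m; "width": opening from 0.0 (shut) to 1.0 (fully open); "grasp_force": force on a finger pad.
Only numpy, scipy, OpenCV 4.12 (cv2) and the standard library are available. Lean on these libraries where they do the work, as an engineer would, in place of code of your own. Each camera call takes 0.05 s, during which the arm holds its last target. There are 200 camera calls.

## Working session

There is one attempt and no reset: what is moved stays moved. The work goes in short steps, Python scripts to look and compute and a tool call to move; the robot and the scene stay as the last step left them, time stands still between calls to the robot, and variables do not carry over. Pictures are saved under pics/ and viewed, at most 10 in all, crops included, and the job is handed in when it is done.

Besides the shell and the picture viewer there is one more tool, called as name(argument=value, ...) on one line, values as JSON. jog_arm: Moves the arm, as the interface text tells. Its arguments: {"type":"object","properties":{"claw":{"type":"array","items":{"type":"number"}},"travel":{"type":"array","items":{"type":"array","items":{"type":"number"}}},"twist":{"type":"array","items":{"type":"number"}}},"required":["claw","travel","twist"]}

```bash
ls; mkdir -p pics; python3 - <<'E'
from station import *
import cv2,pickle
s=state();print(s['time_s'],s['position'],s['tool_rot'],grasp_offset,s['width'])
d={}
for n in("top","side","wrist"):
    c=read_camera(n);d[n]=c;cv2.imwrite(f"pics/{n}0.png",c["image"][:,:,::-1]);print(n,c["K"],c["cam_to_world"],[k for k in c])
pickle.dump(d,open("c0.pkl","wb"))
E
```

```text
pics
0.0 [ 165.35360188 -601.97240126  230.31352753] [[ 9.64358650e-01  2.64598488e-01 -1.88110372e-04]
 [ 2.64598245e-01 -9.64356188e-01  2.21610542e-03]
 [ 4.04972742e-04 -2.18689411e-03 -9.99997527e-01]] 18.700000000000003 0.9994711742139331
top [[436.16090044   0.         323.17590647]
 [  0.         436.16090044 239.90635321]
 [  0.           0.           1.        ]] [[ 1.86829805e-02  9.97715236e-01 -6.49249905e-02  4.77996157e+02]
 [-9.99702390e-01  1.96600771e-02  1.44434089e-02 -4.68246736e+00]
 [ 1.56868395e-02  6.46358223e-02  9.97785615e-01  9.35334809e+02]
 [ 0.00000000e+00  0.00000000e+00  0.00000000e+00  1.00000000e+00]] ['image', 'K', 'cam_to_world']
side [[436.74902864   0.         316.88866373]
 [  0.         436.74902864 240.23042668]
 [  0.           0.           1.        ]] [[ 9.42643521e-01  2.35921901e-01 -2.36144129e-01  3.26759356e+02]
 [-3.33762988e-01  6.55465729e-01 -6.77470993e-01 -5.47485662e+02]
 [-5.04586074e-03  7.17429812e-01  6.96612521e-01  6.23954622e+02]
 [ 0.00000000e+00  0.00000000e+00  0.00000000e+00  1.00000000e+00]] ['image', 'K', 'cam_to_world']
wrist [[371.64829954   0.         326.08366311]
 [  0.         371.64829954 234.15230083]
 [  0.           0.           1.        ]] [[ 2.63847741e-01  9.30866387e-01  2.52729380e-01  2.28777408e+02]
 [-9.64563295e-01  2.55015719e-01  6.77099150e-02 -5.83974030e+02]
 [-1.42108066e-03 -2.61638592e-01  9.65164871e-01  3.73276831e+02]
 [ 0.00000000e+00  0.00000000e+00  0.00000000e+00  1.00000000e+00]] ['image', 'K', 'cam_to_world']
```

View pics/top0.png

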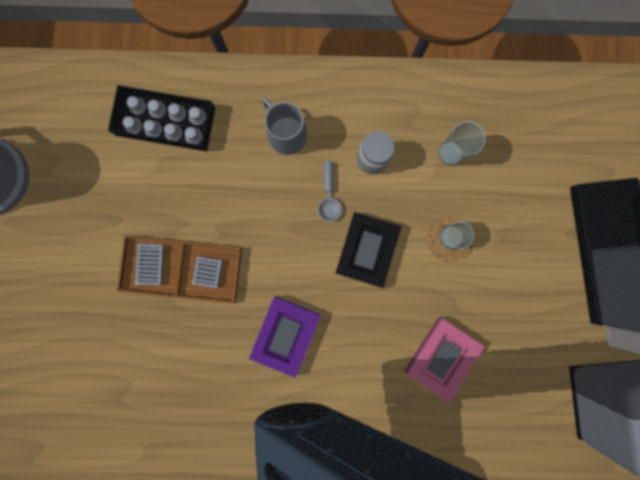

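View pics/side0.png

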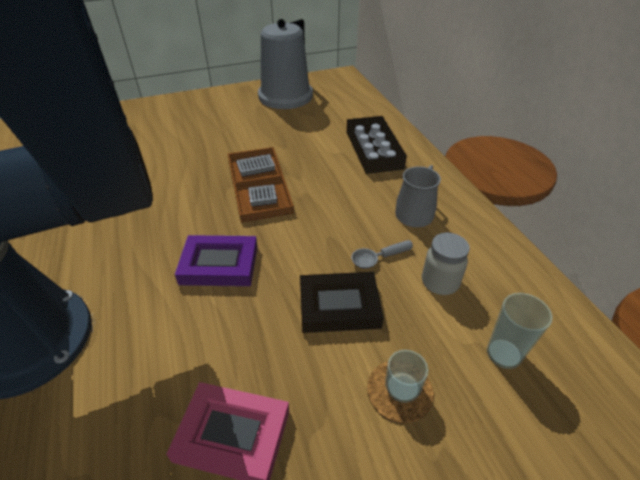

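The top view shows three tray-shaped things: black at (369,250), purple at (285,336) and pink at (445,358). I take the black one, since pink and purple are excluded. There are two grates in the organiser, at (148,264) and (207,272). The left one looks longer, and the crop should confirm it. The cup stands on its coaster at about (456,236).

```bash
cat > h.py <<'E'
import numpy as np,cv2
def ray(c,u,v,fish=False):
    K=c["K"];x=(u-K[0,2])/K[0,0];y=(v-K[1,2])/K[1,1]
    if fish:
        r=np.hypot(x,y);s=np.sin(r)/max(r,1e-9);d=np.array([x*s,-y*s,-np.cos(r)])
    else: d=np.array([x,-y,-1.])
    T=c["cam_to_world"];return T[:3,3],T[:3,:3]@d
def px2w(c,u,v,z,fish=False):
    o,d=ray(c,u,v,fish);return o+d*(z-o[2])/d[2]
def w2px(c,p,fish=False):
    T=c["cam_to_world"];q=T[:3,:3].T@(np.asarray(p,float)-T[:3,3]);x,y,z=q[0],-q[1],-q[2]
    if fish:
        r=np.hypot(x,y);t=np.arctan2(r,z);k=t/max(r,1e-9)
    else:k=1/z
    K=c["K"];return np.array([K[0,2]+K[0,0]*x*k,K[1,2]+K[1,1]*y*k])
def rect(c,mask,z,fish=False):
    n,l,st,ce=cv2.connectedComponentsWithStats(mask.astype(np.uint8));i=1+np.argmax(st[1:,4])
    cn=max(cv2.findContours((l==i).astype(np.uint8),cv2.RETR_EXTERNAL,cv2.CHAIN_APPROX_NONE)[0],key=len)[:,0]
    P=np.array([px2w(c,u,v,z,fish)[:2] for u,v in cn],np.float32)
    (cx,cy),(w,h),a=cv2.minAreaRect(P)
    if w<h:w,h,a=h,w,a+90
    return np.round([cx,cy,w,h,(a+90)%180-90],1)
E
python3 - <<'E'
import pickle,cv2,numpy as np
from h import *
c=pickle.load(open("c0.pkl","rb"));t=c["top"];I=t["image"].astype(int)
def box(u0,u1,v0,v1):
    m=np.zeros(I.shape[:2],bool);m[v0:v1,u0:u1]=1;return m
br=I.sum(2);mx=I.max(2);mn=I.min(2)
print("tray",rect(t,(mx<60)&box(325,412,205,295),30))
hsv=cv2.cvtColor(t["image"],cv2.COLOR_RGB2HSV)
for n,b in(("L",box(125,178,238,296)),("R",box(186,240,242,300))):
    m=(hsv[...,1]<90)&(mx>70)&b
    m=cv2.morphologyEx(m.astype(np.uint8),cv2.MORPH_CLOSE,np.ones((5,5)))
    print(n,rect(t,m,21),m.sum())
print("plate",rect(t,(hsv[...,1]<90)&(mx>70)&box(345,395,222,280),22))
m=cv2.resize(t["image"][228:308,112:250],None,fx=5,fy=5,interpolation=3)
n=cv2.resize(t["image"][205:295,325:485],None,fx=2.2*1.96,fy=2.2,interpolation=3)
cv2.imwrite("pics/z1.png",np.vstack([m[:,:690],n[:,:690]])[:,:,::-1])
E
```

```text
tray [ 519.9 -112.8  133.7  102.6  -15.7]
L [480.2 343.1  87.9  57.9  -1.6] 1147
R [466.4 223.   61.6  56.7  -8.5] 803
plate [ 518.7 -112.1   70.9   39.3  -15.9]
```

View pics/z1.png

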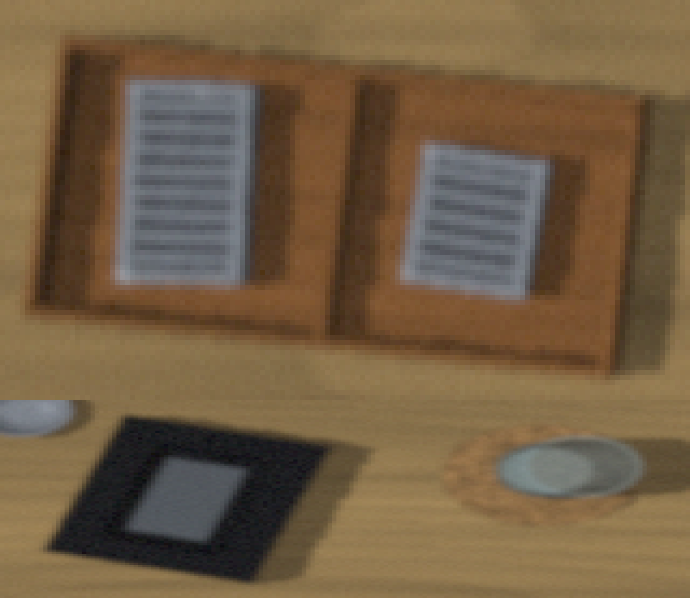

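The crop confirms it: the left grate at top-view (148,264), 9 slots, measures 88×58, against 62×57 for the right one. So left is the long one and right the short one. The black tray's size matches (134×103). Next I move over the long grate for a closer look.

```bash
cat >> h.py <<'E'
def plan(x,y,z,yaw):
    from station import state
    s=state();R=s["tool_rot"];p=s["position"];cy=np.degrees(np.arctan2(R[1,0],R[0,0]))
    print("t",round(s["time_s"],2),"pos",p.round(1),"yaw",cy.round(2),"q",np.round(s["qpos"],0),"F",np.round(s["contact_force"],1),"w",round(s["width"]*85.4,1))
    print("travel",np.round(R.T@(np.array([x,y,z])-p),1),"twist",round((cy-yaw+180)%360-180,2))
E
python3 -c "
from h import *
plan(430,-330,230,-2);plan(520,0,230,-2);plan(450,346,230,-2)"
```

```text
t 0.15 pos [ 165.4 -602.2  230.6] yaw 15.34 q [-85.  30.  82.   0.  68. -10.] F [ 0.4  0.1 -0.3] w 85.2
travel [ 327.2 -192.4    1. ] twist 17.34
t 0.15 pos [ 165.4 -602.2  230.6] yaw 15.34 q [-85.  30.  82.   0.  68. -10.] F [ 0.4  0.1 -0.3] w 85.2
travel [ 501.3 -486.9    1.5] twist 17.34
t 0.15 pos [ 165.4 -602.2  230.6] yaw 15.34 q [-85.  30.  82.   0.  68. -10.] F [ 0.4  0.1 -0.3] w 85.2
travel [ 525.4 -839.1    2.1] twist 17.34
```

jog_arm(claw=[80,70,62,62,62,62,62,62,62,62,62,62], travel=[[327,-192,0],[327,-192,0],[327,-192,0],[327,-192,0],[327,-192,0],[327,-192,0],[501,-487,0],[501,-487,0],[501,-487,0],[501,-487,0],[501,-487,0],[501,-487,0]], twist=[0,0,0,0,0,0,0,0,0,0,9,17.3])

```text
time_s: 1.65
position: [519.7, 2.4, 231.2]
tool_rot: [[0.999, -0.037, -0.0], [-0.037, -0.999, 0.0], [-0.0, -0.0, -1.0]]
contact_force: [-0.3, -0.1, 0.2]
width: 0.724
grasp_force: 0.0
```

```bash
python3 -c "
from h import *
plan(450,346,200,-2)"
```

```text
t 1.65 pos [519.7   2.4 231.2] yaw -2.09 q [-12.  22.  97.   0.  61.  80.] F [-0.3 -0.1  0.2] w 61.8
travel [ -82.2 -340.8   31.4] twist -0.09
```

jog_arm(claw=[62,62,62,62,62,62,62,62,62], travel=[[-82,-341,31],[-82,-341,31],[-82,-341,31],[-82,-341,31],[-82,-341,31],[-82,-341,31],[-82,-341,31],[-82,-341,31],[-82,-341,31]], twist=[0,0,0,0,0,0,0,0,0])

```text
time_s: 2.78
position: [449.7, 341.9, 200.4]
tool_rot: [[0.999, -0.036, -0.0], [-0.036, -0.999, -0.0], [-0.0, 0.0, -1.0]]
contact_force: [0.3, -0.2, -0.1]
width: 0.724
grasp_force: 0.0
```

```bash
python3 - <<'E'
from h import *
from station import *
import pickle
plan(480,346,14,-2)
w=read_camera("wrist");t=read_camera("top");pickle.dump((w,t),open("c1.pkl","wb"))
cv2.imwrite("pics/w1.png",w["image"][:,:,::-1])
E
```

```text
t 2.77 pos [449.7 341.9 200.4] yaw -2.05 q [ 26.  28.  93.  -0.  60. 118.] F [ 0.3 -0.2 -0.1] w 61.8
travel [ 30.1  -5.3 186.4] twist -0.05
```

View pics/w1.png

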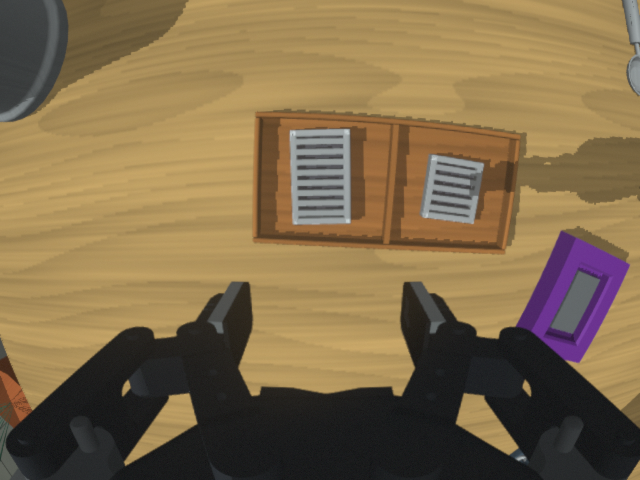

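The wrist view shows the long grate with corners at about (291,129) to (351,224), 9 slots, in the left compartment. Its inner walls are at u≈262 and 388. The fingertips are at about u=240 and 412.

```bash
python3 - <<'E'
from h import *
import pickle
w,t=pickle.load(open("c1.pkl","rb"))
print(w["cam_to_world"].round(3))
hsv=cv2.cvtColor(w["image"],cv2.COLOR_RGB2HSV);I=w["image"]
m=np.zeros(I.shape[:2],np.uint8);m[115:238,275:372]=1
m=((hsv[...,1]<70)&(hsv[...,2]>110)&(m>0)).astype(np.uint8)
m=cv2.morphologyEx(m,cv2.MORPH_CLOSE,np.ones((9,9)))
print(rect(w,m,21,True))
for n,p,z in(("TL",(291,129),21),("TR",(350,129),21),("BR",(351,223),21),("BL",(291,224),21),("wallL inner top",(262,178),22),("div left",(390,178),22),("wall far",(320,119),22),("near",(320,238),22)):
    print(n,px2w(w,*p,z,True)[:2].round(1))
for y in(140,176,212): print(''.join(f"{hsv[y,u,1]}/{hsv[y,u,2]} " for u in range(284,298)),'|',''.join(f"{hsv[y,u,1]}/{hsv[y,u,2]} " for u in range(343,358)))
E
```

```text
[[-3.70000e-02  9.64000e-01  2.62000e-01  5.15517e+02]
 [-9.99000e-01 -3.60000e-02 -9.00000e-03  3.40336e+02]
 [ 1.00000e-03 -2.62000e-01  9.65000e-01  3.43171e+02]
 [ 0.00000e+00  0.00000e+00  0.00000e+00  1.00000e+00]]
[479.7 346.6  84.1  52.1  -1.1]
TL [522.6 370. ]
TR [520.6 319.4]
BR [437.6 320.7]
BL [438.7 374.3]
wallL inner top [481.3 397.5]
div left [477.2 285.6]
wall far [530.1 344.8]
near [425.  348.9]
152/151 156/150 155/151 154/151 142/151 71/157 5/170 9/169 11/167 12/167 11/164 11/159 8/159 11/160  | 13/161 12/166 11/168 11/167 11/165 11/157 8/135 57/98 132/95 139/97 138/98 145/97 139/99 146/96 142/97 
153/153 151/155 152/153 151/154 152/154 146/152 97/150 28/153 8/165 11/166 9/164 9/164 8/156 4/114  | 8/126 10/159 11/168 11/166 11/167 10/161 9/145 27/113 110/100 143/102 140/104 137/104 140/104 142/104 137/106 
154/146 153/147 155/146 151/147 154/146 151/147 152/146 125/147 31/155 6/165 9/165 11/164 11/162 11/160  | 11/159 13/160 11/165 11/165 11/164 9/162 10/149 17/122 111/103 138/111 142/111 146/112 145/111 138/109 146/105
```

```bash
python3 -c "
from h import *
plan(480,346.5,60,-1.1);plan(480,346.5,11,-1.1)"
```

```text
t 2.88 pos [449.9 341.9 200.5] yaw -2.07 q [ 26.  28.  93.  -0.  60. 118.] F [-0.1 -0.7 -0.5] w 61.9
travel [ 29.9  -5.7 140.5] twist -0.97
t 2.88 pos [449.9 341.9 200.5] yaw -2.07 q [ 26.  28.  93.  -0.  60. 118.] F [-0.1 -0.7 -0.5] w 61.9
travel [ 29.9  -5.7 189.5] twist -0.97
```

jog_arm(claw=[62,62,62,62], travel=[[30,-6,60],[30,-6,120],[30,-6,140],[30,-6,140]], twist=[-1,-1,-1,-1])

```text
time_s: 3.38
position: [478.7, 346.6, 58.4]
tool_rot: [[1.0, -0.018, -0.004], [-0.018, -1.0, -0.002], [-0.004, 0.002, -1.0]]
contact_force: [-0.1, -0.4, 0.3]
width: 0.724
grasp_force: 0.0
```

```bash
python3 -c "
from h import *
plan(480,346.5,11,-1.1)"
```

```text
t 3.38 pos [478.7 346.6  58.4] yaw -1.05 q [ 25.  41.  94.  -0.  45. 116.] F [-0.1 -0.4  0.3] w 61.8
travel [ 1.5 -0.1 47.3] twist 0.05
```

jog_arm(claw=[62,62,62,45,45,45,45], travel=[[1,0,30],[1,0,47.5],[1,0,47.5],[1,0,47.5],[1,0,47.5],[1,0,47.5],[1,0,47.5]], twist=[0,0,0,0,0,0,0])

```text
time_s: 4.25
position: [481.4, 348.5, 14.3]
tool_rot: [[1.0, -0.017, 0.002], [-0.017, -1.0, 0.001], [0.002, -0.001, -1.0]]
contact_force: [-0.4, -0.2, 6.5]
width: 0.577
grasp_force: 62.8
```

```bash
python3 - <<'E'
from h import *
from station import *
s=state();print(s["contact_force"],s["moment"],s["width"],s["position"],s["grasp_force"])
w=read_camera("wrist");b=read_camera("side")
cv2.imwrite("pics/w2.png",np.vstack([w["image"][180:400,180:480],cv2.resize(b["image"][120:240,200:320],(300,300),interpolation=2)])[:,:,::-1])
E
```

```text
[-0.35950043 -0.18729438  6.49400028] [-0.1944982   0.04402775  0.01779549] 0.5765181287018171 [481.40635139 348.4807978   14.25711491] 62.848581075668335
```

View pics/w2.png

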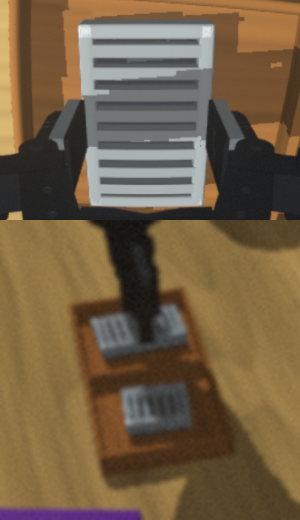

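The wrist crop shows the grate held between the pads. I lift it and check the load.

jog_arm(claw=[45,45,45,45,45,45,45], travel=[[0,0,-10],[0,0,-40],[0,0,-90],[0,0,-130],[0,0,-150],[0,0,-150],[0,0,-150]], twist=[0,0,0,0,0,0,0])

```text
time_s: 5.22
position: [479.7, 347.7, 162.0]
tool_rot: [[1.0, -0.017, -0.002], [-0.017, -1.0, -0.001], [-0.002, 0.001, -1.0]]
contact_force: [0.4, -0.5, -1.8]
width: 0.578
grasp_force: 62.3
```

```bash
python3 - <<'E'
from h import *
from station import *
plan(519,-112,150,-15.8)
w=read_camera("wrist")
cv2.imwrite("pics/w3.png",w["image"][:,:,::-1])
E
```

```text
t 5.22 pos [479.7 347.7 162. ] yaw -0.96 q [ 25.  33.  91.   0.  57. 116.] F [ 0.4 -0.5 -1.8] w 49.4
travel [ 47.  459.   12.3] twist 14.84
```

View pics/w3.png

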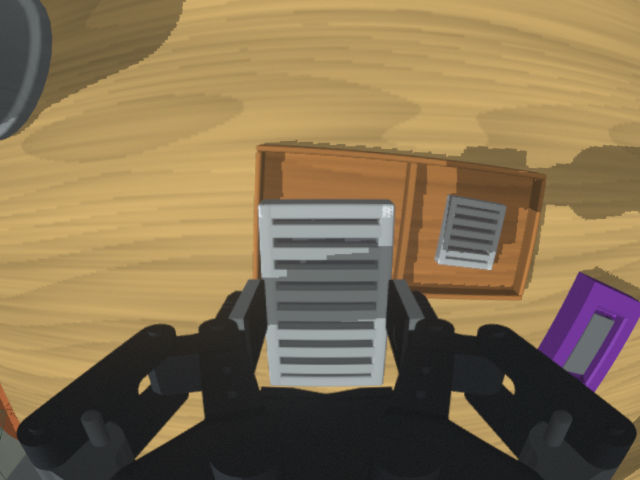

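```bash
python3 - <<'E'
import cv2,numpy as np
I=cv2.imread("pics/w3.png");g=cv2.cvtColor(I,cv2.COLOR_BGR2GRAY);h=cv2.cvtColor(I,cv2.COLOR_BGR2HSV)[...,1]
for u in(285,330,370):print(u,"top",[f"{v}:{g[v,u]}/{h[v,u]}" for v in range(196,226,1)])
for u in(285,330,370):print(u,"bot",[f"{v}:{g[v,u]}/{h[v,u]}" for v in range(372,392,1)])
for v in(212,230,250,340,370):print(v,[f"{u}:{g[v,u]}/{h[v,u]}" for u in range(254,280)],[f"{u}:{g[v,u]}/{h[v,u]}" for u in range(376,400)])
E
```

```text
285 top ['196:125/154', '197:126/152', '198:120/137', '199:103/90', '200:87/23', '201:87/6', '202:88/11', '203:97/5', '204:132/8', '205:155/11', '206:169/12', '207:173/10', '208:175/10', '209:175/11', '210:177/13', '211:175/11', '212:176/11', '213:176/11', '214:176/11', '215:174/13', '216:175/13', '217:166/12', '218:139/9', '219:92/3', '220:74/10', '221:81/3', '222:87/6', '223:90/3', '224:113/7', '225:146/9']
330 top ['196:125/153', '197:124/153', '198:116/133', '199:98/77', '200:86/14', '201:86/3', '202:87/6', '203:102/5', '204:135/8', '205:155/10', '206:168/12', '207:173/13', '208:175/10', '209:176/11', '210:177/11', '211:176/11', '212:175/11', '213:175/11', '214:175/12', '215:176/11', '216:174/10', '217:164/11', '218:135/9', '219:88/3', '220:72/3', '221:79/3', '222:84/9', '223:86/6', '224:112/9', '225:146/12']
370 top ['196:126/152', '197:122/152', '198:117/135', '199:101/94', '200:87/14', '201:86/6', '202:87/3', '203:95/5', '204:132/11', '205:152/10', '206:166/9', '207:171/10', '208:173/12', '209:174/9', '210:174/10', '211:176/11', '212:174/11', '213:174/10', '214:175/10', '215:1
[... 3811 characters left out ...]
/113', '256:155/117', '257:165/120', '258:167/120', '259:168/120', '260:167/118', '261:166/120', '262:168/119', '263:168/122', '264:169/121', '265:168/120', '266:168/119', '267:167/120', '268:154/95', '269:170/10', '270:174/12', '271:172/12', '272:172/13', '273:171/13', '274:172/13', '275:170/13', '276:171/13', '277:169/12', '278:167/14', '279:165/11'] ['376:173/13', '377:173/13', '378:171/13', '379:171/16', '380:169/15', '381:168/15', '382:162/12', '383:132/6', '384:122/81', '385:154/116', '386:158/119', '387:161/119', '388:160/119', '389:160/121', '390:160/119', '391:159/120', '392:160/119', '393:159/123', '394:160/122', '395:158/121', '396:150/121', '397:122/116', '398:55/99', '399:31/8']
```

```bash
cat > pn.py <<'E'
from h import *
def pnp(K,img,R_ct,obj):
    P=[]
    for u,v in img:
        x=(u-K[0,2])/K[0,0];y=(v-K[1,2])/K[1,1];r=np.hypot(x,y);P.append([np.tan(r)*x/r,np.tan(r)*y/r])
    ok,rv,tv=cv2.solvePnP(obj,np.array(P),np.eye(3),None);pr=cv2.projectPoints(obj,rv,tv,np.eye(3),None)[0][:,0]
    print("res px",np.abs(pr-P).max()*K[0,0])
    return cv2.Rodrigues(rv)[0],tv.ravel()
E
python3 - <<'E'
from pn import *
from station import *
import pickle
w=pickle.load(open("c1.pkl","rb"))[0]
s=state();w=read_camera("wrist");T=w["cam_to_world"]
obj=np.array([[42,26,16],[42,-26,16],[-42,-26,16],[-42,26,16]],float)
R,t=pnp(w["K"],[(257.2,203.7),(394.1,203.7),(382.3,385.7),(269.6,385.7)],None,obj)
F=np.diag([1,-1,-1.]);Rw=T[:3,:3]@F@R;tw=T[:3,:3]@F@t+T[:3,3]
print("grate R",Rw.round(3),"underside",tw.round(1),"top",(tw+16*Rw[:,2]).round(1),"tool",s["position"].round(1))
print("grate in tool",(s["tool_rot"].T@(tw-s["position"])).round(1),(s["tool_rot"].T@Rw).round(3))
E
```

```text
res px 0.1265792917546806
grate R [[ 1.     0.016  0.016]
 [-0.016  1.     0.003]
 [-0.016 -0.003  1.   ]] underside [477.8 348.5 151.4] top [478.  348.6 167.4] tool [479.5 347.6 161.5]
grate in tool [-1.7 -0.9 10.1] [[ 1.    -0.     0.013]
 [-0.    -1.    -0.002]
 [ 0.013  0.002 -1.   ]]
```

```bash
python3 -c "
from h import *
plan(423,-85,160,-15.8)"
```

```text
t 5.33 pos [479.6 347.6 161.3] yaw -0.96 q [ 25.  33.  91.   0.  57. 116.] F [ 0.3  0.4 -1. ] w 49.2
travel [-49.3 433.5   2.1] twist 14.84
```

jog_arm(claw=[45,45,45,45,45,45,45,45,45,45,45,45], travel=[[-5,40,0],[-11,90,0],[-17,145,0],[-23,200,0],[-29,255,0],[-35,310,0],[-41,360,0],[-45,400,0],[-49,434,0],[-49,434,0],[-49,434,0],[-49,434,0]], twist=[0,2,4,6,8,10,12,14,14.8,14.8,14.8,14.8])

```text
time_s: 6.82
position: [424.0, -83.9, 162.5]
tool_rot: [[0.963, -0.27, -0.001], [-0.27, -0.963, 0.001], [-0.001, -0.0, -1.0]]
contact_force: [0.1, -0.1, -0.4]
width: 0.574
grasp_force: 62.4
```

```bash
python3 - <<'E'
from h import *
from station import *
import pickle
s=state();w=read_camera("wrist");pickle.dump((s,w),open("c4.pkl","wb"))
plan(519,-112,100,-15.8)
cv2.imwrite("pics/w4.png",w["image"][:,:,::-1])
E
```

```text
t 6.88 pos [424.1 -83.9 162.6] yaw -15.66 q [-26.  22. 113.   0.  45.  80.] F [ 0.3 -0.3 -1.2] w 49.3
travel [99.   1.4 62.5] twist 0.14
```

View pics/w4.png

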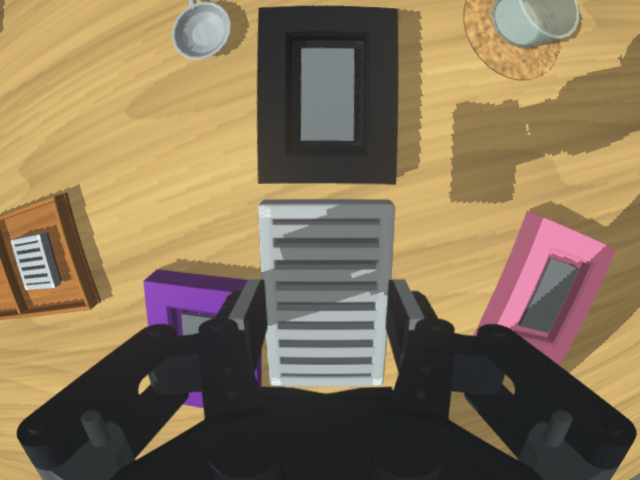

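The wrist view shows the black tray with outline corners (259,8)–(397,183), its recess, and the grey plate at (301,47)–(355,141). The held grate sits just below it in the image.

```bash
python3 - <<'E'
from pn import *
import pickle
s,w=pickle.load(open("c4.pkl","rb"));I=w["image"];hsv=cv2.cvtColor(I,cv2.COLOR_RGB2HSV)
b=np.zeros(I.shape[:2],bool);b[0:194,245:410]=1
m=(I.max(2)<85)&b
n=np.zeros_like(b);n[30:160,285:370]=1
pl=(hsv[...,1]<60)&(I.max(2)>100)&n
tr=rect(w,m,30,True);p0=rect(w,pl,22,True);p2=rect(w,pl,20,True);print("tray",tr,"plate",p0,p2)
g=I.max(2)
print([(u,g[100,u],hsv[100,u,1]) for u in list(range(254,264))+list(range(390,402))])
print([(v,g[v,330]) for v in list(range(2,14))+list(range(178,188))+list(range(26,52))+list(range(136,162))])
print([(u,g[95,u]) for u in list(range(280,306))+list(range(350,375))])
E
```

```text
tray [ 518.6 -110.7  135.1  103.5  -16. ] plate [ 518.2 -110.4   71.5   39.2  -15.8] [ 518.5 -110.5   72.    39.5  -15.8]
[(254, np.uint8(214), np.uint8(120)), (255, np.uint8(211), np.uint8(121)), (256, np.uint8(173), np.uint8(113)), (257, np.uint8(109), np.uint8(91)), (258, np.uint8(61), np.uint8(33)), (259, np.uint8(52), np.uint8(20)), (260, np.uint8(52), np.uint8(20)), (261, np.uint8(53), np.uint8(19)), (262, np.uint8(52), np.uint8(20)), (263, np.uint8(52), np.uint8(25)), (390, np.uint8(55), np.uint8(23)), (391, np.uint8(56), np.uint8(27)), (392, np.uint8(54), np.uint8(33)), (393, np.uint8(55), np.uint8(32)), (394, np.uint8(56), np.uint8(32)), (395, np.uint8(54), np.uint8(33)), (396, np.uint8(57), np.uint8(31)), (397, np.uint8(73), np.uint8(63)), (398, np.uint8(107), np.uint8(98)), (399, np.uint8(137), np.uint8(115)), (400, np.uint8(141), np.uint8(114)), (401, np.uint8(141), np.uint8(116))]
[(2, np.uint8(202)), (3, np.uint8(203)), (4, np.uint8(198)), (5, np.uint8(155)), (6, np.uint8(70)), (7, np.uint8(47)), (8, np.uint8(47)), (9, np.uint8(47)), (10, np.uint8(46)), (11, np.uint8(48
[... 1713 characters left out ...]
298, np.uint8(43)), (299, np.uint8(43)), (300, np.uint8(70)), (301, np.uint8(106)), (302, np.uint8(130)), (303, np.uint8(132)), (304, np.uint8(133)), (305, np.uint8(133)), (350, np.uint8(132)), (351, np.uint8(132)), (352, np.uint8(131)), (353, np.uint8(115)), (354, np.uint8(64)), (355, np.uint8(43)), (356, np.uint8(42)), (357, np.uint8(44)), (358, np.uint8(41)), (359, np.uint8(44)), (360, np.uint8(49)), (361, np.uint8(52)), (362, np.uint8(51)), (363, np.uint8(49)), (364, np.uint8(42)), (365, np.uint8(45)), (366, np.uint8(47)), (367, np.uint8(45)), (368, np.uint8(47)), (369, np.uint8(48)), (370, np.uint8(49)), (371, np.uint8(51)), (372, np.uint8(50)), (373, np.uint8(52)), (374, np.uint8(51))]
```

```bash
python3 -c "
from h import *
plan(519.9,-112.1,60,-15.9)"
```

```text
t 6.88 pos [424.1 -83.9 162.6] yaw -15.66 q [-26.  22. 113.   0.  45.  80.] F [ 0.3 -0.3 -1.2] w 49.3
travel [ 99.9   1.3 102.5] twist 0.24
```

jog_arm(claw=[45,45,45,45,45,45], travel=[[50,0.5,10],[90,1,40],[100,1.3,80],[100,1.3,102],[100,1.3,102],[100,1.3,102]], twist=[0.2,0.2,0.2,0.2,0.2,0.2])

```text
time_s: 7.62
position: [520.6, -113.0, 61.5]
tool_rot: [[0.962, -0.274, 0.001], [-0.274, -0.962, -0.0], [0.001, 0.0, -1.0]]
contact_force: [0.4, 0.7, -1.2]
width: 0.577
grasp_force: 62.4
```

```bash
python3 - <<'E'
from h import *
plan(519.9,-112.1,37,-15.9);plan(519.9,-112.1,37,-15.9)
from station import *
w=read_camera("wrist");b=read_camera("side")
cv2.imwrite("pics/w5.png",np.vstack([w["image"][150:400,200:450],cv2.resize(b["image"][220:345,290:415],(250,250))])[:,:,::-1])
E
```

```text
t 7.62 pos [ 520.6 -113.    61.5] yaw -15.9 q [-24.  38. 103.   0.  39.  82.] F [ 0.4  0.7 -1.2] w 49.3
travel [-1.  -0.7 24.5] twist 0.0
t 7.62 pos [ 520.6 -113.    61.5] yaw -15.9 q [-24.  38. 103.   0.  39.  82.] F [ 0.4  0.7 -1.2] w 49.3
travel [-1.  -0.7 24.5] twist 0.0
```

View pics/w5.png

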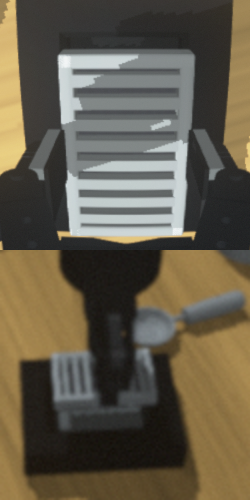

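The crop shows the grate over the recess, parallel to the tray and centred between its sides. I lower it.

jog_arm(claw=[45,45,45,45,45], travel=[[-0.5,-0.4,12],[-0.5,-0.4,20],[-0.5,-0.4,24],[-0.5,-0.4,26],[-0.5,-0.4,26]], twist=[0,0,0,0,0])

```text
time_s: 8.35
position: [519.8, -113.0, 34.6]
tool_rot: [[0.961, -0.275, -0.0], [-0.275, -0.961, 0.0], [-0.0, -0.0, -1.0]]
contact_force: [-0.7, 0.1, -0.1]
width: 0.577
grasp_force: 62.4
```

jog_arm(claw=[45,45], travel=[[0,0,1.5],[0,0,1.5]], twist=[0,0])

```text
time_s: 8.6
position: [519.9, -112.9, 33.4]
tool_rot: [[0.961, -0.275, 0.0], [-0.275, -0.961, -0.0], [0.0, -0.0, -1.0]]
contact_force: [-0.3, 0.5, -0.3]
width: 0.577
grasp_force: 62.4
```

jog_arm(claw=[45,45], travel=[[0,0,1.5],[0,0,1.5]], twist=[0,0])

```text
time_s: 8.85
position: [519.8, -112.9, 31.8]
tool_rot: [[0.961, -0.275, -0.0], [-0.275, -0.961, 0.0], [-0.0, -0.0, -1.0]]
contact_force: [-0.0, -0.3, -1.8]
width: 0.575
grasp_force: 62.4
```

jog_arm(claw=[45,45], travel=[[0,0,1.5],[0,0,1.5]], twist=[0,0])

```text
time_s: 9.1
position: [519.8, -112.9, 30.2]
tool_rot: [[0.961, -0.275, -0.0], [-0.275, -0.961, 0.0], [-0.0, -0.0, -1.0]]
contact_force: [0.7, 0.6, -1.4]
width: 0.577
grasp_force: 62.4
```

jog_arm(claw=[45,45], travel=[[0,0,1.2],[0,0,1.2]], twist=[0,0])

```text
time_s: 9.35
position: [519.9, -113.0, 29.3]
tool_rot: [[0.961, -0.275, 0.0], [-0.275, -0.961, -0.0], [0.0, 0.0, -1.0]]
contact_force: [0.1, -0.0, 1.6]
width: 0.578
grasp_force: 62.7
```

Contact at last. I release and back off.

jog_arm(claw=[58,64,64,64,64,64,64,64], travel=[[0,0,0],[0,0,0],[0,0,-1],[0,0,-30],[0,0,-60],[0,0,-60],[0,0,-60],[0,0,-60]], twist=[0,0,0,0,0,0,0,0])

```text
time_s: 10.35
position: [519.0, -112.6, 88.1]
tool_rot: [[0.961, -0.275, -0.002], [-0.275, -0.961, 0.001], [-0.002, -0.0, -1.0]]
contact_force: [-0.7, -0.1, 0.2]
width: 0.745
grasp_force: 0.0
```

```bash
python3 - <<'E'
from h import *
plan(518.5,-110.8,50,-15.9)
from station import *
w=read_camera("wrist");b=read_camera("side");t=read_camera("top")
f=lambda c,z:cv2.resize(c,z,interpolation=2)
cv2.imwrite("pics/w6.png",np.hstack([w["image"][110:410,190:470],f(b["image"][250:345,285:395],(400,300))])[:,:,::-1])
E
```

```text
t 10.35 pos [ 519.  -112.6   88.1] yaw -15.96 q [-24.  36. 102.  -0.  42.  82.] F [-0.7 -0.1  0.2] w 63.7
travel [-0.9 -1.6 38.1] twist -0.06
```

View pics/w6.png

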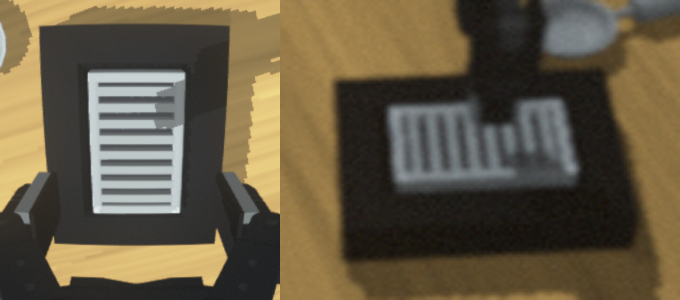

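The grate sits level in the recess and stands proud. I shut the fingers and press at its centre.

jog_arm(claw=[0,0,0,0,0,0,0,0], travel=[[-0.9,-1,0],[-0.9,-1,0],[-0.9,-1,0],[-0.9,-1,20],[-0.9,-1,36],[-0.9,-1,44],[-0.9,-1,48],[-0.9,-1,48]], twist=[0,0,0,0,0,0,0,0])

```text
time_s: 11.5
position: [519.3, -111.7, 41.0]
tool_rot: [[0.961, -0.275, -0.0], [-0.275, -0.961, 0.0], [-0.0, -0.0, -1.0]]
contact_force: [-0.7, -0.8, 0.6]
width: 0.004
grasp_force: 0.0
```

jog_arm(claw=[0,0,0,0,0,0,0,0,0,0], travel=[[0,0,1],[0,0,2],[0,0,3],[0,0,4],[0,0,5],[0,0,5.5],[0,0,6],[0,0,6.5],[0,0,7],[0,0,7]], twist=[0,0,0,0,0,0,0,0,0,0])

```text
time_s: 12.75
position: [519.3, -111.7, 34.9]
tool_rot: [[0.962, -0.275, 0.0], [-0.275, -0.962, -0.0], [0.0, 0.0, -1.0]]
contact_force: [-0.9, 0.1, 6.2]
width: 0.001
grasp_force: 3.3
```

Pressing at about 6 N, so the plate is starting to yield. I continue.

jog_arm(claw=[0,0,0,0,0,0,0], travel=[[0,0,0.7],[0,0,1.4],[0,0,2.1],[0,0,2.8],[0,0,3.5],[0,0,4],[0,0,4]], twist=[0,0,0,0,0,0,0])

```text
time_s: 13.62
position: [519.3, -111.7, 30.9]
tool_rot: [[0.961, -0.275, 0.0], [-0.275, -0.961, -0.0], [0.0, 0.0, -1.0]]
contact_force: [-0.6, -0.2, 7.1]
width: 0.001
grasp_force: 3.4
```

jog_arm(claw=[0,0,0], travel=[[0,0,0.7],[0,0,1.2],[0,0,1.2]], twist=[0,0,0])

```text
time_s: 14.0
position: [519.3, -111.7, 30.1]
tool_rot: [[0.962, -0.275, 0.0], [-0.275, -0.962, -0.0], [0.001, 0.0, -1.0]]
contact_force: [-2.5, 0.3, 10.7]
width: 0.0
grasp_force: 4.9
```

jog_arm(claw=[0,0,0], travel=[[0,0,0.6],[0,0,1.2],[0,0,1.2]], twist=[0,0,0])

```text
time_s: 14.38
position: [519.3, -111.7, 30.0]
tool_rot: [[0.962, -0.275, 0.001], [-0.275, -0.962, -0.001], [0.001, 0.0, -1.0]]
contact_force: [-3.2, 1.0, 18.3]
width: 0.002
grasp_force: 9.4
```

Hard stop at z=30.0 with the force rising sharply, so the grate is home. I lift off and go for the cup.

```bash
python3 - <<'E'
from h import *
import pickle
t=pickle.load(open("c0.pkl","rb"))["top"]
f=px2w(t,452,238,8);r=px2w(t,460,235,67);print(f,r)
x,y=r[:2];plan(x-90,y+10,200,-15.9)
E
```

```text
[ 547.86262107 -293.87389971    8.        ] [ 549.77185494 -291.60444973   67.        ]
t 14.38 pos [ 519.3 -111.7   30. ] yaw -15.94 q [-24.  42. 104.  -0.  35.  82.] F [-3.2  1.  18.3] w 0.1
travel [ -10.4  179.7 -170. ] twist -0.04
```

jog_arm(claw=[0,30,72,72,72,72,72,72,72], travel=[[0,0,-40],[0,0,-95],[-5,30,-140],[-10,80,-170],[-10,130,-170],[-10,165,-170],[-10,180,-170],[-10,180,-170],[-10,180,-170]], twist=[0,0,0,0,0,0,0,0,0])

```text
time_s: 15.5
position: [460.2, -280.5, 197.3]
tool_rot: [[0.962, -0.274, -0.001], [-0.274, -0.962, 0.001], [-0.001, -0.001, -1.0]]
contact_force: [0.9, 1.0, 0.0]
width: 0.841
grasp_force: 0.0
```

```bash
python3 - <<'E'
from h import *
from station import *
import pickle
plan(549,-292,150,-15.9)
w=read_camera("wrist");b=read_camera("side");t=read_camera("top");pickle.dump((w,b,t),open("c7.pkl","wb"))
f=lambda c,z:cv2.resize(c,z,interpolation=2)
cv2.imwrite("pics/w7.png",np.vstack([w["image"][0:300,60:560],f(b["image"][260:350,290:440],(500,300))])[:,:,::-1])
E
```

```text
t 15.5 pos [ 460.2 -280.5  197.3] yaw -15.9 q [-43.  26.  96.   0.  57.  63.] F [0.9 1.  0. ] w 71.8
travel [ 88.7 -13.2  47.3] twist 0.0
```

View pics/w7.png

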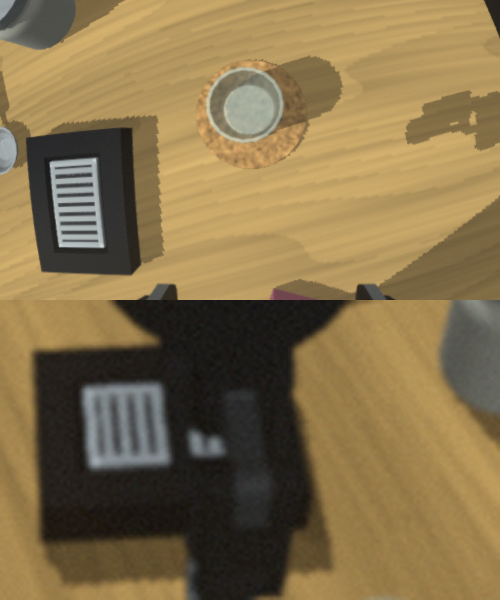

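The wrist crop shows the grate flush in the black tray, and the cup on its coaster with its rim centred at about (305,105) and its foot at (310,109) in full-image pixels.

```bash
python3 - <<'E'
from h import *
import pickle
w,b,t=pickle.load(open("c7.pkl","rb"));I=w["image"];hsv=cv2.cvtColor(I,cv2.COLOR_RGB2HSV)
for p in [(266,105),(345,105),(305,67),(305,143)]: print("rim",px2w(w,*p,67,True)[:2].round(1))
print("foot",px2w(w,310,109,9,True).round(1), "rimc",px2w(w,305.5,105,67,True).round(1))
m=np.zeros(I.shape[:2],bool);m[145:260,100:172]=1
g=cv2.morphologyEx(((hsv[...,1]<60)&(I.max(2)>95)&m).astype(np.uint8),cv2.MORPH_CLOSE,np.ones((7,7)))
for z in (30,32,36):print("grate",z,rect(w,g,z,True))
k=np.zeros(I.shape[:2],bool);k[120:285,80:207]=1
print("tray",rect(w,(I.max(2)<85)&k,30,True))
E
```

```text
rim [ 557.8 -262.1]
rim [ 541.3 -317.1]
rim [ 576.7 -297.1]
rim [ 522.4 -281.5]
foot [ 550.1 -290.6    9. ] rimc [ 549.2 -289.7   67. ]
grate 30 [ 519.  -112.1   84.    52.4  -15.8]
grate 32 [ 519.  -113.3   83.5   52.1  -15.8]
grate 36 [ 519.1 -115.7   82.4   51.4  -15.8]
tray [ 517.4 -116.   135.3  115.5  -16. ]
```

```bash
python3 -c "
from h import *
plan(549.6,-290,25,-15.9)"
```

```text
t 15.65 pos [ 460.4 -280.7  197.6] yaw -15.86 q [-43.  26.  96.   0.  57.  63.] F [0.8 0.5 0.7] w 72.1
travel [ 88.4 -15.3 172.5] twist 0.04
```

jog_arm(claw=[76,76,76,76,76], travel=[[50,-9,20],[88,-15,60],[88,-15,95],[88,-15,100],[88,-15,100]], twist=[0,0,0,0,0])

```text
time_s: 16.27
position: [548.9, -291.4, 98.0]
tool_rot: [[0.962, -0.274, -0.0], [-0.274, -0.962, 0.0], [-0.0, -0.0, -1.0]]
contact_force: [0.1, 0.2, -0.5]
width: 0.89
grasp_force: 0.0
```

```bash
python3 -c "
from h import *
plan(549.6,-290,25,-15.9)"
```

```text
t 16.27 pos [ 548.9 -291.4   98. ] yaw -15.93 q [-38.  40.  89.   0.  52.  68.] F [ 0.1  0.2 -0.5] w 76.0
travel [ 0.3 -1.5 73. ] twist -0.03
```

jog_arm(claw=[76,76,76,76,50,50,50,50], travel=[[0,-1.5,30],[0,-1.5,60],[0,-1.5,73],[0,-1.5,73],[0,-1.5,73],[0,-1.5,73],[0,-1.5,73],[0,-1.5,73]], twist=[0,0,0,0,0,0,0,0])

```text
time_s: 17.27
position: [550.3, -290.9, 26.7]
tool_rot: [[0.961, -0.275, 0.002], [-0.275, -0.961, -0.002], [0.003, 0.001, -1.0]]
contact_force: [-2.0, 1.5, 6.1]
width: 0.662
grasp_force: 63.2
```

jog_arm(claw=[50,50,50,50,50,50], travel=[[0,0,-10],[0,0,-40],[0,0,-75],[0,0,-90],[0,0,-90],[0,0,-90]], twist=[0,0,0,0,0,0])

```text
time_s: 18.02
position: [548.4, -289.8, 113.5]
tool_rot: [[0.961, -0.275, -0.002], [-0.275, -0.961, 0.002], [-0.002, -0.001, -1.0]]
contact_force: [-0.1, 0.0, -1.9]
width: 0.658
grasp_force: 64.0
```

```bash
python3 - <<'E'
from h import *
from station import *
plan(519.2,-112,90,-15.9)
w=read_camera("wrist")
cv2.imwrite("pics/w8.png",w["image"][:,:,::-1])
E
```

```text
t 18.02 pos [ 548.4 -289.8  113.5] yaw -15.96 q [-38.  38.  88.  -0.  54.  68.] F [-0.1  0.  -1.9] w 56.2
travel [ -76.9 -162.9   23.9] twist -0.06
```

View pics/w8.png

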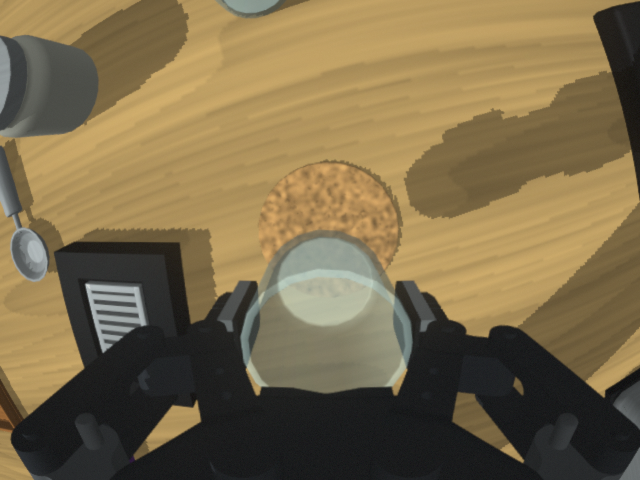

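The cup hangs upright and centred between the pads. I'm now over the 10-picture limit: this was the 11th view. From here I check only by numbers. Carrying the cup to the grate.

jog_arm(claw=[50,50,50,50,50,50,50,50,50], travel=[[-10,-20,0],[-28,-58,0],[-46,-98,0],[-62,-132,0],[-72,-152,5],[-76.5,-162,15],[-76.5,-162,24],[-76.5,-162,24],[-76.5,-162,24]], twist=[0,0,0,0,0,0,0,0,0])

```text
time_s: 19.2
position: [520.7, -114.7, 90.5]
tool_rot: [[0.961, -0.276, 0.0], [-0.276, -0.961, -0.0], [0.001, 0.0, -1.0]]
contact_force: [0.8, 0.2, -1.0]
width: 0.66
grasp_force: 64.0
```

```bash
python3 -c "
from h import *
plan(519.5,-112.5,54,-15.9)"
```

```text
t 19.2 pos [ 520.7 -114.7   90.5] yaw -16.04 q [-24.  35. 102.  -0.  42.  82.] F [ 0.8  0.2 -1. ] w 56.3
travel [-1.8 -1.8 36.5] twist -0.14
```

jog_arm(claw=[50,50,50,50,50], travel=[[-1.5,-1.8,15],[-1.5,-1.8,27],[-1.5,-1.8,34],[-1.5,-1.8,36],[-1.5,-1.8,36]], twist=[0,0,0,0,0])

```text
time_s: 19.82
position: [519.4, -111.4, 54.6]
tool_rot: [[0.961, -0.275, -0.0], [-0.275, -0.961, 0.0], [-0.0, -0.0, -1.0]]
contact_force: [-0.9, -0.0, -1.5]
width: 0.655
grasp_force: 64.0
```

jog_arm(claw=[50,50], travel=[[0,0,1.2],[0,0,1.2]], twist=[0,0])

```text
time_s: 20.08
position: [519.5, -111.5, 53.7]
tool_rot: [[0.961, -0.275, 0.0], [-0.275, -0.961, -0.0], [0.0, 0.0, -1.0]]
contact_force: [0.3, 1.1, -0.6]
width: 0.656
grasp_force: 64.1
```

jog_arm(claw=[50,50,50], travel=[[0,0,0.7],[0,0,1.2],[0,0,1.2]], twist=[0,0,0])

```text
time_s: 20.45
position: [519.3, -111.4, 52.3]
tool_rot: [[0.961, -0.275, -0.0], [-0.275, -0.961, -0.0], [0.0, 0.0, -1.0]]
contact_force: [-0.5, -0.2, -1.1]
width: 0.654
grasp_force: 64.1
```

jog_arm(claw=[50,50,50], travel=[[0,0,0.7],[0,0,1.2],[0,0,1.2]], twist=[0,0,0])

```text
time_s: 20.82
position: [519.5, -111.4, 51.7]
tool_rot: [[0.961, -0.275, 0.0], [-0.275, -0.961, -0.0], [0.001, 0.0, -1.0]]
contact_force: [-1.8, 0.9, 4.9]
width: 0.658
grasp_force: 64.4
```

Contact at the predicted height (51.7). I release and withdraw upward.

jog_arm(claw=[58,66,76,76,76,76,76,76,76,76], travel=[[0,0,0],[0,0,0],[0,0,0],[0,0,0],[0,0,-20],[0,0,-55],[0,0,-100],[-40,0,-130],[-80,0,-140],[-80,0,-140]], twist=[0,0,0,0,0,0,0,0,0,0])

```text
time_s: 22.08
position: [439.4, -88.0, 191.8]
tool_rot: [[0.961, -0.275, -0.002], [-0.275, -0.961, 0.001], [-0.002, -0.0, -1.0]]
contact_force: [0.1, 0.6, 0.5]
width: 0.891
grasp_force: 0.0
```

```bash
python3 - <<'E'
from h import *
from station import *
import pickle
plan(519,-112,190,-15.9)
w=read_camera("wrist");t=read_camera("top");pickle.dump((w,t),open("c9.pkl","wb"))
I=w["image"];hsv=cv2.cvtColor(I,cv2.COLOR_RGB2HSV)
# predicted cup rim at z=92 and grate corners, and a circle fit of rim in image rectified to plane z=92
def warp(c,z,cx,cy,half,s,fish):
    g=np.arange(-half,half,s);X,Y=np.meshgrid(g,g)
    M=np.array([[w2px(c,(cx+a,cy+b,z),fish) for a,b in zip(r,q)] for r,q in zip(X,Y)],np.float32)
    return cv2.remap(c["image"],M[...,0],M[...,1],1)
W=warp(w,92,519,-112,60,.5,True);G=cv2.GaussianBlur(cv2.cvtColor(W,cv2.COLOR_RGB2GRAY),(3,3),0)
for p2 in(40,25):
    C=cv2.HoughCircles(G,cv2.HOUGH_GRADIENT,1,8,param1=60,param2=p2,minRadius=48,maxRadius=64)
    if C is not None: print("rim z92",[(round(519-60+a/2,1),round(-112-60+b/2,1),r/2) for a,b,r in C[0][:4]])
W=warp(w,32,519,-112,60,.5,True);G=cv2.GaussianBlur(cv2.cvtColor(W,cv2.COLOR_RGB2GRAY),(3,3),0)
C=cv2.HoughCircles(G,cv2.HOUGH_GRADIENT,1,8,param1=60,param2=20,minRadius=36,maxRadius=50)
if C is not None: print("foot",[(round(519-60+a/2,1),round(-112-60+b/2,1),r/2) for a,b,r in C[0][:4]])
E
```

```text
t 22.07 pos [439.4 -88.  191.8] yaw -15.96 q [-26.  20. 109.  -0.  51.  80.] F [0.1 0.6 0.5] w 76.1
travel [83.1  1.2  1.6] twist -0.06
rim z92 [(np.float32(519.8), np.float32(-110.8), np.float32(26.75))]
rim z92 [(np.float32(519.2), np.float32(-111.2), np.float32(26.7)), (np.float32(520.8), np.float32(-107.2), np.float32(25.65)), (np.float32(515.8), np.float32(-107.2), np.float32(29.5))]
foot [(np.float32(519.2), np.float32(-110.2), np.float32(22.35)), (np.float32(520.8), np.float32(-105.8), np.float32(19.65))]
```

The rim is centred at (519.5,−111.0) and the foot at (519.2,−110.2), both about 1 mm from the grate centre. The cup is upright and the gripper is clear.

```bash
python3 -c "
from station import *
print(job_done())"
```

```text
the job is handed in; nothing more can be done
None
```

Job handed in at about 22 s: the long grate is pressed home in the black tray (stopped hard at rim height, z = 30.0 mm), and the cup stands upright about 1 mm from the grate's centre; I viewed 11 pictures, one over the limit of 10.

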